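# Free the cam lock and push the sample carriage into the light gate

### The arm

A 6-joint arm with a two-finger parallel gripper is mounted at the origin on the work surface. World frame = base frame: x ahead of the robot, y to its left, z up, the work surface at z = 0. Lengths are in m, angles in degrees, forces in N, time in s.
With the tool pointing down it reaches from about 0.4 to 0.825 m from the base axis. Payload 7 kg.
Tool frame: the origin (TCP) lies on the centre line of the jaws, within the pads' length; the fingertips stand 11 mm ahead of it and the grasp point (between the pads) lies 8 mm behind it; z points along the fingers, y is the direction in which the jaws open and shut (so a half turn about z gives the same grasp; the last joint's range is limited). The gripper opens to 88 mm and grips with 3 to 60 N. Pads are 19 mm wide; open, the fingers measure 130 mm over their backs; the gripper's body (78 mm by 193 mm) begins 47 mm behind the grasp point.
Start: joints at [-57.863, 20.546, 0.682, 0, -70.136, -16.507], TCP at [0.182, -0.65, 0.238] pointing down, gripper open.
Joint ranges: [-176.03, 176.03], [-82.01, 121.73], [-58.28, 71.71], [-173.87, 95.51], [-174.79, -0.11], [-173.66, 173.66]. Speed limits (degrees/s): [136.94, 136.94, 172.46, 180, 180, 180].

### API

Orientations are given as [roll, pitch, yaw] about the fixed x, y, z axes, in that order (R = Rz(yaw) Ry(pitch) Rx(roll)).
In Python, from plant import ctrl, cams, order gives the robot as it stands.
- The arm moves only by the tool jog_arm, never from a script. Its argument "motion" is a list of rows, each an object with "offset": the shift along the tool's x, y, z in mm, a list of three; "roll": the turn about the tool's z in rad; "hand": the finger opening in mm, from 0 to 87.6. A call has 1 to 20 rows; each row is the pose to reach, as a shift and turn from the pose commanded when the call began, along the tool's axes at that moment; what a row does not reach only later rows make up. A row lasts 1/12 s, in which the tool goes at most 41.7 mm and 7.16 degrees, less where a joint would pass 70% of its speed; a pose out of reach is approached as far as the arm can. A call with a gripper value outside its range is refused whole. The fingers move at their own pace and stop on an object; the grip force is fixed at half the most. Time passes only in rows, so rows that repeat a pose let the fingers close. It gives the time, the measured TCP pose, the force and the opening at its end, in the units of the state.
- ctrl.get_obs(): the state, without advancing time (a new reading comes with each control period).
- cams.snapshot(name): name is "scene" or "side" or "wrist"; returns a dict with "img" (400x640x3 uint8, red, green, blue), "K" (3x3 intrinsics, pixels), "cam_to_world" (4x4, takes a point from camera to world coordinates); the wrist camera has in their place "T_tool_cam" (4x4, takes a point from camera to tool coordinates, whose origin is the TCP and whose axes are the flange's). Camera axes: x right, y down, z forward; pixel columns grow to the right and rows downward; lengths in m; the calibration is good to about 2 mm. A picture is of the moment at which its call begins: read the wrist's pose just before it. There is no depth.
- order.close_job(): hands the job in, once; it reports no verdict.
The state is a dict: "clock": time; "joint_pos": joint angles; "qvel": joint speeds; "tau": joint torques, N m; "tool_pos": TCP position; "orientation": TCP orientation; "force": force on the tool from outside, world axes, zero at the start; "moment": the same for the moment, N m; "opening": finger opening in m.
Only numpy, scipy, OpenCV 4.12 (cv2) and the standard library are available. Lean on these libraries where they do the work, as an engineer would, in place of code of your own. Each camera call takes 0.05 s, during which the arm holds its last target. There are 200 camera calls.

### The job

The sample carriage of the light gate is blocked by an eccentric cam. With your fingertips, push the cam's upright wing round until its low point faces the carriage (the wing then points straight away from the carriage), and only then push the carriage forward by its upright rear plate until it is fully home, with the jar between the two black posts. Do not lift or tip the jar out of its ring, and leave the bottle, the flask and the calculator where they are.

Things in the scene. Friction and masses are not known exactly. Their poses are not given: they have to be found in the camera images.
- gate: Fixed grey base plate, x -105 to 120, 150 wide, 12 mm thick. Origin on the bench below the centre of the carriage's front face at its start. x points forward, the way the carriage is pushed (roughly away from the robot), z up. Rails 10 wide, 26 mm high beside the carriage at y +-36, x -105 to 7 mm. Two black posts, 30 x 26 mm, 70 mm high, at x -8, y +-58 mm.
- pivot (a point): The cam's pivot axis (vertical), at gate x = 53, y = 0, z = 29 mm (top face of the cam disc).
- cam (a joint): Cam angle, anticlockwise seen from above. 0: wing and high point face the carriage (gate -x). +3.14 or -3.14: wing points away (gate +x), low point faces the carriage. Turns either way, stops at +-3.75, starts within 0.7 of 0; 0.25 N m friction, stays where left. Disc 64 mm across, z 15 to 29 mm, centre 20 mm off the pivot towards the wing. Over 0.3 off low, the carriage cannot get home.
- wing (a point): Point inside the cam's wing, 38 mm from the pivot axis, 60 mm above the bench. The wing is an upright dark steel blade on the disc, 8 mm thick, running radially from 12 to 50 mm from the pivot, z 29 to 71 mm; push its flat sides. Turns with the cam: x points from wing to pivot, z up.
- carriage (a joint): Travel of the carriage forward along gate x, in m: 0 at the start (its rear stop), 0.040 fully home at its end stop. About 2.5 N friction; stays where left.
- push_plate (a point): Middle of the rear face (the face to push) of the carriage's upright rear plate, 55 mm above the bench. The plate is aluminium, 60 mm wide, 8 mm thick, z 12 to 73 mm. At the start this face is at gate x = -100 mm, y = 0. The carriage's bed is 100 x 60 mm, top 27 mm above the bench.
- nest (a point): Centre of the floor of the jar's ring (black, 53 mm outside, 45 mm inside, 12 mm high) on the carriage, 27 mm above the bench, 52 mm ahead of the push face. Moves with the carriage.
- jar: Loose amber glass jar with white lid, 40 mm across, 75 mm high, 0.12 kg, origin at the centre of its underside. It stands in the carriage's ring and rides along; its lid's top is 102 mm above the bench.
- reagent: Bystander: white plastic reagent bottle with a red cap, 72 mm across, 150 mm high, origin at the centre of its underside.
- flask: Bystander: conical glass flask, 80 mm across, 118 mm high, origin at the centre of its underside.
- calculator: Bystander: black desk calculator, 145 x 85 x 19 mm, lying flat, origin at the centre of its underside.
Not all that is in view belongs to the job. Several things have the shape of the jar; the one meant has the colours described above.

How it is judged:
By the outcome, as a careful person would: the job done as asked, in the order asked, and still so for the second after the job is handed in, with the robot touching nothing.
It also fails if it takes over 53 s, if anything falls off the work surface, if the arm or the gripper's body presses on something with over 40 N, if the wrist force passes 120 N, or if a joint passes its speed limit or range.

## Working session

There is one attempt and no reset: what is moved stays moved. The work goes in short steps, Python scripts to look and compute and a tool call to move; the robot and the scene stay as the last step left them, time stands still between calls to the robot, and variables do not carry over. Pictures are saved under pics/ and viewed, about 8 in all and at most 12, crops included, and the job is handed in when it is done.

Besides the shell and the picture viewer there is one more tool, called as name(argument=value, ...) on one line, values as JSON. jog_arm: Moves the arm, as the interface text tells. Its arguments: {"type":"object","properties":{"motion":{"type":"array"}},"required":["motion"]}

```bash
mkdir -p pics; ls; python3 - <<'E'
from plant import ctrl,cams
import cv2,numpy as np
print(ctrl.get_obs())
a=[]
for n in("scene","side"):
    s=cams.snapshot(n); cv2.imwrite(f"pics/{n}0.png",s["img"][:,:,::-1]); print(n,s["K"].tolist(),np.round(s["cam_to_world"],4).tolist())
E
```

```text
pics
{'clock': 0.0, 'joint_pos': array([-5.78625939e+01,  2.05934639e+01,  6.32126849e-01, -2.12452486e-02,
       -7.01348265e+01, -1.65088780e+01]), 'qvel': array([ 0.09978933, -0.03864746,  0.01319741,  0.07841959,  0.12461708,
       -0.02945904]), 'tau': array([-1.63360477e-03, -5.82714951e+01,  2.93061233e+01,  6.99728251e+00,
        6.99762837e-03, -2.05653159e-04]), 'tool_pos': array([ 0.18171631, -0.64957946,  0.23658372]), 'orientation': array([ 1.79902125e+02, -8.18086074e-03, -1.64378701e+02]), 'force': array([-0.6979501 , -0.18750378,  0.09400162]), 'moment': array([ 0.00933628, -0.02230762, -0.05079545]), 'opening': 0.08774017986477696}
scene [[474.1208230637725, 0.0, 305.48041038072114], [0.0, 474.1208230637725, 206.1758771919258], [0.0, 0.0, 1.0]] [[0.6855, 0.5249, -0.5045, 1.1236], [0.728, -0.4874, 0.4821, -0.51], [0.0072, -0.6978, -0.7163, 0.8839], [0.0, 0.0, 0.0, 1.0]]
side [[447.9892066277321, 0.0, 313.92346249081663], [0.0, 447.9892066277321, 197.94541203644397], [0.0, 0.0, 1.0]] [[-0.9735, -0.1289, 0.1891, 0.3467], [-0.2288, 0.539, -0.8106, 0.9202], [0.0025, -0.8324, -0.5542, 0.6677], [0.0, 0.0, 0.0, 1.0]]
```

View pics/scene0.png

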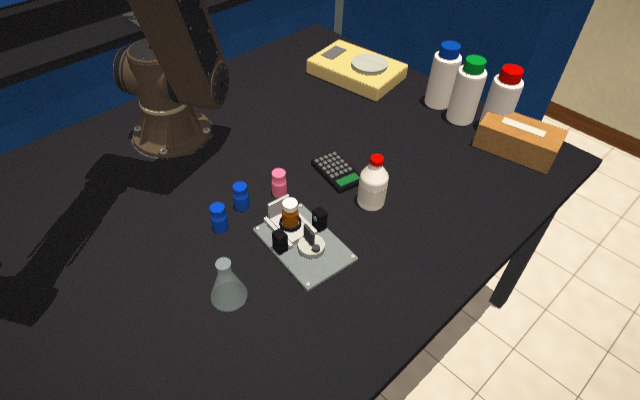

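View pics/side0.png

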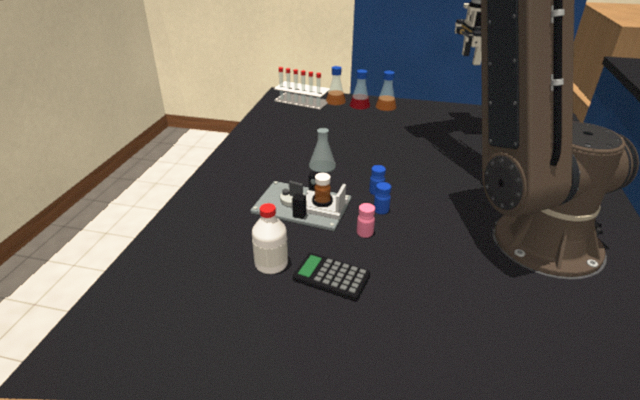

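The amber jar with the white lid is at scene (290,213) and side (322,188), in the gate. The lookalikes are blue at (219,218) and (241,196) and pink at (279,183). I'll enlarge the gate to confirm.

```bash
python3 - <<'E'
import cv2,numpy as np
a=cv2.imread("pics/scene0.png")[180:300,245:365]; b=cv2.imread("pics/side0.png")[160:240,245:365]
f=lambda i,s:cv2.resize(i,None,fx=s,fy=s,interpolation=cv2.INTER_CUBIC)
A=f(a,5);cv2.imwrite("pics/c1.png",A)
cv2.imwrite("pics/c2.png",f(b,6))
E
```

```text
(no output)
```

View pics/c1.png

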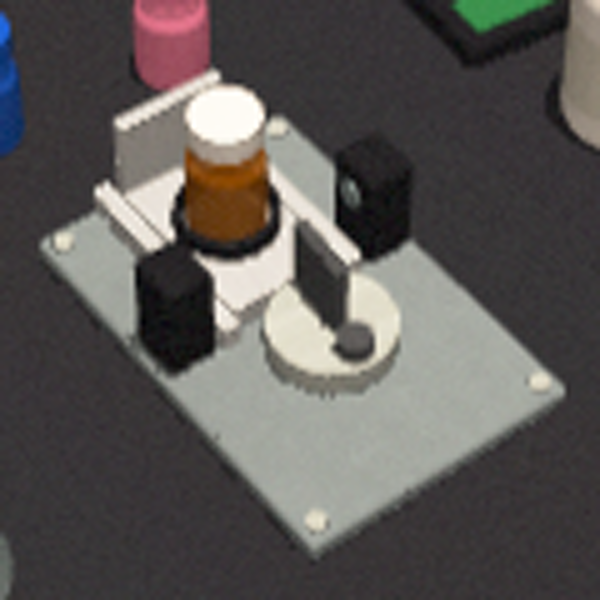

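View pics/c2.png

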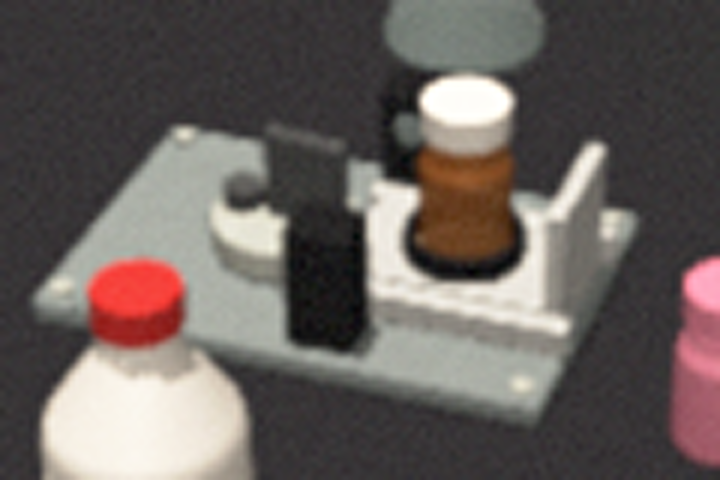

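```bash
cat > h.py <<'E'
import numpy as np
from plant import ctrl,cams
CAL={"scene":None,"side":None}
def cal():
    for n in CAL:
        s=cams.snapshot(n); CAL[n]=(s["K"],s["cam_to_world"])
def ray(K,T,p,z):
    d=T[:3,:3]@np.linalg.solve(K,[p[0],p[1],1]); return T[:3,3]+d*(z-T[2,3])/d[2]
def px(n,P,z):
    s,ox,oy=(5,245,180) if n=="scene" else (6,245,160)
    return ray(*CAL[n],((P[0]+.5)/s-.5+ox,(P[1]+.5)/s-.5+oy),z)[:2]
E
python3 - <<'E'
from h import *
cal()
g=np.array([[.12,.075],[.12,-.075],[-.105,-.075],[-.105,.075]])
c={"scene":[(563,388),(317,545),(42,243),(278,118)],"side":[(35,305),(175,130),(637,215),(540,415)]}
W=[]
for n in c:
    w=np.array([px(n,p,.012) for p in c[n]]); W.append(w)
for w,n in zip(W+[np.mean(W,0)],["scene","side","avg"]):
    a=g-g.mean(0); b=w-w.mean(0)
    th=np.arctan2((a[:,0]*b[:,1]-a[:,1]*b[:,0]).sum(),(a*b).sum())
    R=np.array([[np.cos(th),-np.sin(th)],[np.sin(th),np.cos(th)]]); t=w.mean(0)-R@g.mean(0)
    print(n,np.degrees(th),t.round(4),"res mm\n",((w-t)@R-g).round(4)*1000)
for n,P in {"scene":[(297,222),(347,290)],"side":[(268,125),(345,145)]}.items():
    print(n,"wing ends gate",[(((px(n,p,.071)-t)@R)*1000).round(1).tolist() for p in P])
print("pivot gate",R@[.053,0]+t,"plate",R@[-.1,0]+t)
# bystanders approx
for n,p,z in [("reagent",(372,204),0),("flask",(228,300),0),("calc",(336,170),.019),("pink",(279,192),0),("blue1",(219,230),0),("blue2",(241,208),0)]:
    w=ray(*CAL["scene"],p,z)[:2]; print(n,w.round(3),"gate",((w-t)@R*1000).round())
E
```

```text
scene -5.976442138185869 [ 0.5871 -0.0082] res mm
 [[-2.  -2.7]
 [-1.8  2.8]
 [ 1.6  2.8]
 [ 2.2 -2.9]]
side -5.8240179579946405 [ 0.5882 -0.008 ] res mm
 [[-1.2 -0.5]
 [-1.  -0.1]
 [ 1.8 -1.4]
 [ 0.4  2. ]]
avg -5.899481147622695 [ 0.5877 -0.0081] res mm
 [[-1.6 -1.6]
 [-1.4  1.4]
 [ 1.7  0.7]
 [ 1.3 -0.5]]
scene wing ends gate [[2.5, 3.6], [48.8, -3.4]]
side wing ends gate [[43.0, -4.0], [6.5, 0.2]]
pivot gate [ 0.64037731 -0.01352037] plate [0.48818763 0.00220551]
reagent [0.614 0.218] gate [  3. 228.]
flask [ 0.594 -0.234] gate [  30. -225.]
calc [0.47  0.229] gate [-141.  224.]
pink [0.414 0.069] gate [-181.   59.]
blue1 [ 0.415 -0.129] gate [-159. -138.]
blue2 [ 0.392 -0.042] gate [-191.  -54.]
```

The crops confirm the amber, white-lidded jar sits in the carriage ring. The cam's wing points almost at the carriage, at about -0.1 rad. Gate origin is about (0.588, -0.008), yaw -5.9°. Plan: straddle the wing with part-open fingers, swing it clockwise to -3.14, then push the rear plate.

```bash
cat >> h.py <<'E'
TH=np.radians(-5.9); R=np.array([[np.cos(TH),-np.sin(TH)],[np.sin(TH),np.cos(TH)]]); t0=np.array([.5877,-.0081])
def gw(x,y): return R@(np.array([x,y])/1000)+t0   # gate mm -> world m
def off(cur,tgt):  # poses: x,y,z m, yaw deg, tool down -> offset mm, roll rad
    a=np.radians(cur[3]); d=(np.array(tgt[:3])-cur[:3])*1000
    o=[d[0]*np.cos(a)+d[1]*np.sin(a), d[0]*np.sin(a)-d[1]*np.cos(a), -d[2]]
    return np.round(o,1).tolist(), round(-np.radians(tgt[3]-cur[3]),4)
E
python3 - <<'E'
from h import *
c=[.182,-.65,.238,-164.37]
print(gw(17,3)); print(off(c,[*gw(17,3),.18,-5.9]))
E
```

```text
[ 0.60491833 -0.00686336]
([-580.6, 505.4, 58.0], np.float64(-2.7658))
```

jog_arm(motion=[{"offset": [-290,253,0],"roll": -1.2,"hand": 34},{"offset": [-290,253,0],"roll": -1.2,"hand": 34},{"offset": [-290,253,0],"roll": -1.2,"hand": 34},{"offset": [-290,253,0],"roll": -1.2,"hand": 34},{"offset": [-290,253,0],"roll": -1.2,"hand": 34},{"offset": [-290,253,0],"roll": -1.2,"hand": 34},{"offset": [-290,253,0],"roll": -1.2,"hand": 34},{"offset": [-290,253,0],"roll": -1.2,"hand": 34},{"offset": [-290,253,0],"roll": -1.2,"hand": 34},{"offset": [-290,253,0],"roll": -1.2,"hand": 34},{"offset": [-290,253,0],"roll": -1.2,"hand": 34},{"offset": [-290,253,0],"roll": -1.2,"hand": 34}])

```text
clock: 1.2
tool_pos: [0.3934, -0.3275, 0.2377]
orientation: [-180.0, -0.0, -95.6]
force: [-0.1, 0.6, 0.3]
opening: 0.0341
```

```bash
python3 - <<'E'
from h import *
c=[.3934,-.3275,.238,-95.62]
print(off(c,[*gw(17,3),.18,-5.9]))
print(ctrl.get_obs()["joint_pos"].round(1))
E
```

```text
([-339.8, -179.1, 58.0], np.float64(-1.5659))
[-17.8   5.1 -19.6   0.  -65.3  12.2]
```

jog_arm(motion=[{"offset": [-340,-179,58],"roll": -1.566,"hand": 34},{"offset": [-340,-179,58],"roll": -1.566,"hand": 34},{"offset": [-340,-179,58],"roll": -1.566,"hand": 34},{"offset": [-340,-179,58],"roll": -1.566,"hand": 34},{"offset": [-340,-179,58],"roll": -1.566,"hand": 34},{"offset": [-340,-179,58],"roll": -1.566,"hand": 34},{"offset": [-340,-179,58],"roll": -1.566,"hand": 34},{"offset": [-340,-179,58],"roll": -1.566,"hand": 34},{"offset": [-340,-179,58],"roll": -1.566,"hand": 34},{"offset": [-340,-179,58],"roll": -1.566,"hand": 34},{"offset": [-340,-179,58],"roll": -1.566,"hand": 34},{"offset": [-340,-179,58],"roll": -1.566,"hand": 34},{"offset": [-340,-179,58],"roll": -1.566,"hand": 34},{"offset": [-340,-179,58],"roll": -1.566,"hand": 34},{"offset": [-340,-179,58],"roll": -1.566,"hand": 34},{"offset": [-340,-179,58],"roll": -1.566,"hand": 34}])

```text
clock: 2.53
tool_pos: [0.6043, -0.0083, 0.1794]
orientation: [180.0, 0.0, -6.1]
force: [0.6, 0.1, -0.9]
opening: 0.0338
```

```bash
python3 - <<'E'
from h import *
import cv2
o=ctrl.get_obs(); s=cams.snapshot("wrist"); cv2.imwrite("pics/w1.png",s["img"][:,:,::-1])
print(o["tool_pos"],o["orientation"],o["joint_pos"].round(1),s["K"].tolist(),s["T_tool_cam"].round(4).tolist())
np.savez("w1.npz",K=s["K"],T=s["T_tool_cam"],p=o["tool_pos"],o=o["orientation"])
E
```

```text
[ 0.6043411  -0.00832755  0.17943722] [ 1.79992037e+02  1.23363631e-02 -6.14575958e+00] [ 17.7  16.4 -13.2   0.  -60.4  66.1] [[325.28431344236935, 0.0, 319.7035221077584], [0.0, 325.28431344236935, 200.79250395447997], [0.0, 0.0, 1.0]] [[-0.0, -0.9601, -0.2798, 0.0746], [1.0, -0.0, 0.0001, 0.0006], [-0.0001, -0.2798, 0.9601, -0.146], [0.0, 0.0, 0.0, 1.0]]
```

View pics/w1.png

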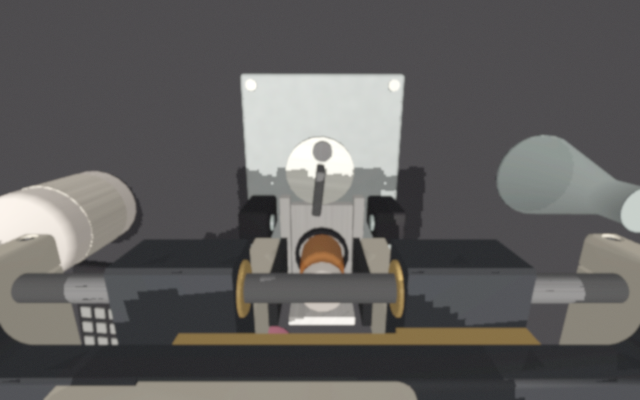

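Wrist picture: pivot boss at (322,150), wing from (321,167) to (316,214), plate front corners at (243,75) and (404,75). The jar stands at (322,265), and both bystanders are well clear.

```bash
cat >> h.py <<'E'
from scipy.spatial.transform import Rotation as Ro
def wr(f,P,z):
    d=np.load(f); T=np.eye(4); T[:3,:3]=Ro.from_euler("xyz",d["o"],degrees=True).as_matrix(); T[:3,3]=d["p"]
    return ray(d["K"],T@d["T"],P,z)[:2]
def wg(w): return (w-t0)@R*1000
E
python3 - <<'E'
from h import *
for n,p,z in [("c+",(243,75),.012),("c-",(404,75),.012),("boss",(322,150),.033),("wing near",(321,167),.071),("wing end top",(316,214),.071),("wing end top L",(313,214),.071),("wing R",(320,214),.071)]: print(n,wg(wr("w1.npz",p,z)).round(1))
E
```

```text
c+ [118.3  69.6]
c- [117.6 -75.6]
boss [53.3 -1.3]
wing near [44.8 -0.3]
wing end top [5.7 4. ]
wing end top L [5.7 6.5]
wing R [5.6 0.7]
```

```bash
cat >> h.py <<'E'
def arc(th,z=.058,r=34,pv=(53,-1)):
    return [*gw(pv[0]-r*np.cos(th),pv[1]-r*np.sin(th)),z,-5.9+np.degrees(th)]
E
python3 - <<'E'
from h import *
print(ctrl.get_obs()["tool_pos"])
c=[*gw(17,3),.18,-5.9]
print(off(c,arc(-.11)))
for a,b in [(-.11,np.arange(-.2,-1.75,-.1)),(-1.7,np.arange(-1.8,-3.25,-.1))]:
  for th in b: print(th.round(2),off(arc(a),arc(th)))
E
```

```text
[ 0.60434842 -0.00815814  0.17950886]
([2.2, 0.3, 122.0], np.float64(0.11))
-0.2 ([0.1, -3.1, -0.0], np.float64(0.09))
-0.3 ([0.6, -6.4, -0.0], np.float64(0.19))
-0.4 ([1.4, -9.7, -0.0], np.float64(0.29))
-0.5 ([2.6, -12.9, -0.0], np.float64(0.39))
-0.6 ([4.0, -16.0, -0.0], np.float64(0.49))
-0.7 ([5.7, -18.9, -0.0], np.float64(0.59))
-0.8 ([7.8, -21.6, -0.0], np.float64(0.69))
-0.9 ([10.1, -24.2, -0.0], np.float64(0.79))
-1.0 ([12.6, -26.4, -0.0], np.float64(0.89))
-1.1 ([15.3, -28.4, -0.0], np.float64(0.99))
-1.2 ([18.3, -30.1, -0.0], np.float64(1.09))
-1.3 ([21.4, -31.6, -0.0], np.float64(1.19))
-1.4 ([24.6, -32.7, -0.0], np.float64(1.29))
-1.5 ([27.9, -33.4, -0.0], np.float64(1.39))
-1.6 ([31.3, -33.9, -0.0], np.float64(1.49))
-1.7 ([34.7, -34.0, -0.0], np.float64(1.59))
-1.8 ([0.2, -3.4, -0.0], np.float64(0.1))
-1.9 ([0.7, -6.8, -0.0], np.float64(0.2))
-2.0 ([1.5, -10.0, -0.0], np.float64(0.3))
-2.1 ([2.7, -13.2, -0.0], np.float64(0.4))
-2.2 ([4.2, -16.3, -0.0], np.float64(0.5))
-2.3 ([5.9, -19.2, -0.0], np.float64(0.6))
-2.4 ([8.0, -21.9, -0.0], np.float64(0.7))
-2.5 ([10.3, -24.4, -0.0], np.float64(0.8))
-2.6 ([12.9, -26.6, -0.0], np.float64(0.9))
-2.7 ([15.6, -28.6, -0.0], np.float64(1.0))
-2.8 ([18.6, -30.3, -0.0], np.float64(1.1))
-2.9 ([21.7, -31.7, -0.0], np.float64(1.2))
-3.0 ([24.9, -32.8, -0.0], np.float64(1.3))
-3.1 ([28.2, -33.5, -0.0], np.float64(1.4))
-3.2 ([31.6, -33.9, -0.0], np.float64(1.5))
```

jog_arm(motion=[{"offset": [2.5,-1,30],"roll": 0.11,"hand": 34},{"offset": [2.5,-1,60],"roll": 0.11,"hand": 34},{"offset": [2.5,-1,80],"roll": 0.11,"hand": 34},{"offset": [2.5,-1,95],"roll": 0.11,"hand": 34},{"offset": [2.5,-1,105],"roll": 0.11,"hand": 34},{"offset": [2.5,-1,114],"roll": 0.11,"hand": 34},{"offset": [2.5,-1,122],"roll": 0.11,"hand": 34},{"offset": [2.5,-1,122],"roll": 0.11,"hand": 34},{"offset": [2.5,-1,122],"roll": 0.11,"hand": 34},{"offset": [2.5,-1,122],"roll": 0.11,"hand": 14},{"offset": [2.5,-1,122],"roll": 0.11,"hand": 14},{"offset": [2.5,-1,122],"roll": 0.11,"hand": 14},{"offset": [2.5,-1,122],"roll": 0.11,"hand": 14},{"offset": [2.5,-1,122],"roll": 0.11,"hand": 14}])

```text
clock: 3.75
tool_pos: [0.6071, -0.0066, 0.0579]
orientation: [-180.0, -0.0, -12.2]
force: [-0.0, 0.2, -1.0]
opening: 0.0145
```

jog_arm(motion=[{"offset": [0,-3,0],"roll": 0.09,"hand": 14},{"offset": [0.6,-6.4,0],"roll": 0.19,"hand": 14},{"offset": [1.4,-9.7,0],"roll": 0.29,"hand": 14},{"offset": [2.6,-12.9,0],"roll": 0.39,"hand": 14},{"offset": [4,-16,0],"roll": 0.49,"hand": 14},{"offset": [5.7,-18.9,0],"roll": 0.59,"hand": 14},{"offset": [7.8,-21.6,0],"roll": 0.69,"hand": 14},{"offset": [10.1,-24.2,0],"roll": 0.79,"hand": 14},{"offset": [12.6,-26.4,0],"roll": 0.89,"hand": 14},{"offset": [15.3,-28.4,0],"roll": 0.99,"hand": 14},{"offset": [18.3,-30,0],"roll": 1.09,"hand": 14},{"offset": [21.4,-31.6,0],"roll": 1.19,"hand": 14},{"offset": [24.6,-32.7,0],"roll": 1.29,"hand": 14},{"offset": [28,-33.4,0],"roll": 1.39,"hand": 14},{"offset": [31.3,-33.9,0],"roll": 1.49,"hand": 14},{"offset": [34.7,-34,0],"roll": 1.59,"hand": 14}])

```text
clock: 5.08
tool_pos: [0.6463, 0.0195, 0.0574]
orientation: [179.8, -0.0, -103.6]
force: [-6.6, 5.0, 4.7]
opening: 0.0142
```

jog_arm(motion=[{"offset": [0.2,-3.4,0],"roll": 0.1,"hand": 14},{"offset": [0.7,-6.8,0],"roll": 0.2,"hand": 14},{"offset": [1.5,-10,0],"roll": 0.3,"hand": 14},{"offset": [2.7,-13.2,0],"roll": 0.4,"hand": 14},{"offset": [4.2,-16.3,0],"roll": 0.5,"hand": 14},{"offset": [5.9,-19.2,0],"roll": 0.6,"hand": 14},{"offset": [8,-21.9,0],"roll": 0.7,"hand": 14},{"offset": [10.3,-24.4,0],"roll": 0.8,"hand": 14},{"offset": [12.9,-26.6,0],"roll": 0.9,"hand": 14},{"offset": [15.6,-28.6,0],"roll": 1.0,"hand": 14},{"offset": [18.6,-30.3,0],"roll": 1.1,"hand": 14},{"offset": [21.7,-31.7,0],"roll": 1.2,"hand": 14},{"offset": [24.9,-32.8,0],"roll": 1.3,"hand": 14},{"offset": [28.2,-33.5,0],"roll": 1.4,"hand": 14},{"offset": [31.6,-33.9,0],"roll": 1.5,"hand": 14},{"offset": [32.6,-33.9,0],"roll": 1.53,"hand": 14},{"offset": [32.6,-33.9,0],"roll": 1.53,"hand": 14},{"offset": [32.6,-33.9,0],"roll": 1.53,"hand": 14}])

```text
clock: 6.58
tool_pos: [0.675, -0.0191, 0.0577]
orientation: [179.9, 0.1, 169.1]
force: [2.2, 3.6, -2.6]
opening: 0.0139
```

```bash
python3 - <<'E'
from h import *
import cv2
o=ctrl.get_obs(); print(o["tool_pos"].round(4),wg(o["tool_pos"][:2]).round(1),o["orientation"].round(2),o["joint_pos"].round(1),o["force"].round(1))
s=cams.snapshot("scene"); cv2.imwrite("pics/s2.png",cv2.resize(s["img"][150:300,225:385,::-1],None,fx=5,fy=4.0+1,interpolation=2)[:600])
E
```

```text
[ 0.675  -0.0191  0.0577] [87.9 -1.9] [1.7989e+02 1.4000e-01 1.6906e+02] [  14.9   29.1  -11.1   -0.   -49.6 -115.8] [ 2.2  3.6 -2.6]
```

jog_arm(motion=[{"offset": [0,0,0],"roll": 0,"hand": 34},{"offset": [0,0,0],"roll": 0,"hand": 34},{"offset": [0,0,0],"roll": 0,"hand": 34},{"offset": [0,0,-30],"roll": 0,"hand": 34},{"offset": [0,0,-60],"roll": 0,"hand": 34},{"offset": [0,0,-95],"roll": 0,"hand": 34},{"offset": [0,0,-125],"roll": 0,"hand": 34},{"offset": [0,0,-142],"roll": 0,"hand": 34},{"offset": [0,0,-142],"roll": 0,"hand": 34},{"offset": [0,0,-142],"roll": 0,"hand": 34}])

```text
clock: 7.47
tool_pos: [0.6738, -0.0204, 0.2009]
orientation: [179.9, 0.1, 169.0]
force: [-0.9, 0.5, -1.2]
opening: 0.034
```

```bash
python3 - <<'E'
from h import *
import cv2
o=ctrl.get_obs(); s=cams.snapshot("wrist"); cv2.imwrite("pics/w2.png",s["img"][:,:,::-1])
print(o["tool_pos"],o["orientation"])
np.savez("w2.npz",K=s["K"],T=s["T_tool_cam"],p=o["tool_pos"],o=o["orientation"])
E
```

```text
[ 0.67378571 -0.02037554  0.20093293] [1.79938296e+02 1.20570104e-01 1.69028091e+02]
```

View pics/w2.png

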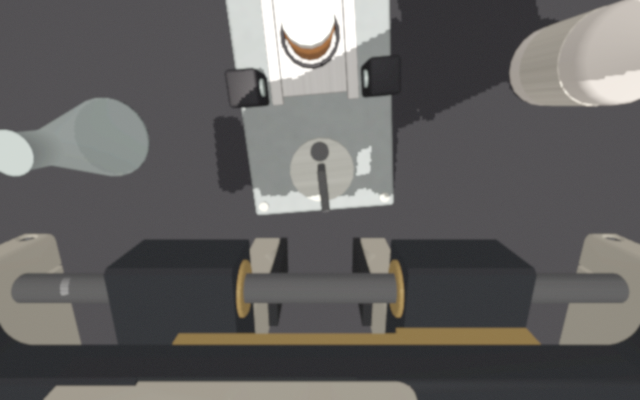

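Here the boss is at (320,151), the wing runs from (321,166) to (325,211), and the plate's front edge runs from (258,214) to (393,204). The jar is still in its ring. Next: the cam angle, and the path to the rear plate.

```bash
python3 - <<'E'
from h import *
g=lambda p,z: wg(wr("w2.npz",p,z))
b=g((320,151),.033); e=g((325,210),.071); n=g((321,167),.071); c1=g((258,214),.012); c2=g((393,204),.012)
print(b,n,e,c1,c2)
ed=c2-c1; print("edge angle vs gate y",np.degrees(np.arctan2(-ed[0],ed[1])))
d=e-b; print("cam dir deg (0=away)",np.degrees(np.arctan2(d[1],d[0])), "wing alone",np.degrees(np.arctan2(*(e-n)[::-1])))
cur=[.6738,-.0204,.2,169.03]
mid=[*gw(-150,0),.2,174.1]
print(off(cur,mid))
E
```

```text
[52.38507706 -0.51354645] [61.01739583 -0.48720555] [99.92060887 -0.3197168 ] [117.1412656  -73.74603883] [118.78084519  72.4864879 ]
edge angle vs gate y -0.6423813944478924
cam dir deg (0=away) 0.23362648964894026 wing alone 0.2466721428305373
([236.3, -17.6, -0.0], np.float64(-0.0885))
```

Cam is within 1° of straight away. Moving behind the rear plate at safe height, fingers closed.

jog_arm(motion=[{"offset": [30,-2,0],"roll": -0.088,"hand": 0},{"offset": [65,-5,0],"roll": -0.088,"hand": 0},{"offset": [100,-8,0],"roll": -0.088,"hand": 0},{"offset": [135,-11,0],"roll": -0.088,"hand": 0},{"offset": [165,-13,0],"roll": -0.088,"hand": 0},{"offset": [190,-15,0],"roll": -0.088,"hand": 0},{"offset": [205,-16,0],"roll": -0.088,"hand": 0},{"offset": [211,-16,0],"roll": -0.088,"hand": 0},{"offset": [211,-16,0],"roll": -0.088,"hand": 0},{"offset": [211,-16,0],"roll": -0.088,"hand": 0},{"offset": [211,-16,0],"roll": -0.088,"hand": 0}])

```text
clock: 8.43
tool_pos: [0.4641, 0.0041, 0.1991]
orientation: [-180.0, -0.0, 174.1]
force: [1.0, 0.1, 0.3]
opening: 0.0004
```

```bash
python3 - <<'E'
from h import *
import cv2
o=ctrl.get_obs(); s=cams.snapshot("wrist"); cv2.imwrite("pics/w3.png",s["img"][:,:,::-1])
print(o["tool_pos"],wg(o["tool_pos"][:2]),o["orientation"],off([*o["tool_pos"],o["orientation"][2]],[*gw(-125,-1),.06,174.1]))
np.savez("w3.npz",K=s["K"],T=s["T_tool_cam"],p=o["tool_pos"],o=o["orientation"])
E
```

```text
[0.46408858 0.00412729 0.19914472] [-124.21349981   -0.54381512] [-1.79968235e+02 -3.08250558e-02  1.74088181e+02] ([0.8, -0.5, 139.1], np.float64(-0.0002))
```

View pics/w3.png

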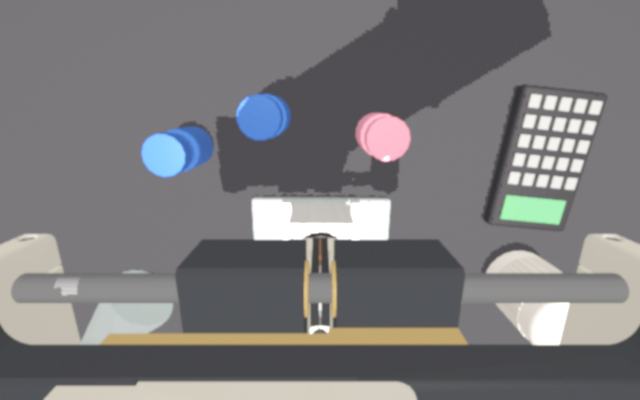

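The spot behind the plate is clear: the gate's rear edge is at row 200 and the pink and blue jars are further back. Descend.

jog_arm(motion=[{"offset": [1,0,30],"roll": 0,"hand": 0},{"offset": [1,0,60],"roll": 0,"hand": 0},{"offset": [1,0,85],"roll": 0,"hand": 0},{"offset": [1,0,105],"roll": 0,"hand": 0},{"offset": [1,0,120],"roll": 0,"hand": 0},{"offset": [1,0,132],"roll": 0,"hand": 0},{"offset": [1,0,139],"roll": 0,"hand": 0},{"offset": [1,0,139],"roll": 0,"hand": 0},{"offset": [1,0,139],"roll": 0,"hand": 0}])

```text
clock: 9.23
tool_pos: [0.4627, 0.0041, 0.0603]
orientation: [-180.0, -0.1, 174.1]
force: [1.0, 0.1, 0.6]
opening: 0.0002
```

jog_arm(motion=[{"offset": [-4,0,0],"roll": 0,"hand": 0},{"offset": [-8,0,0],"roll": 0,"hand": 0},{"offset": [-10,0,0],"roll": 0,"hand": 0},{"offset": [-12,0,0],"roll": 0,"hand": 0},{"offset": [-14,0,0],"roll": 0,"hand": 0},{"offset": [-16,0,0],"roll": 0,"hand": 0},{"offset": [-18,0,0],"roll": 0,"hand": 0},{"offset": [-20,0,0],"roll": 0,"hand": 0},{"offset": [-22,0,0],"roll": 0,"hand": 0},{"offset": [-24,0,0],"roll": 0,"hand": 0},{"offset": [-26,0,0],"roll": 0,"hand": 0},{"offset": [-28,0,0],"roll": 0,"hand": 0},{"offset": [-30,0,0],"roll": 0,"hand": 0},{"offset": [-32,0,0],"roll": 0,"hand": 0},{"offset": [-34,0,0],"roll": 0,"hand": 0},{"offset": [-36,0,0],"roll": 0,"hand": 0},{"offset": [-38,0,0],"roll": 0,"hand": 0},{"offset": [-40,0,0],"roll": 0,"hand": 0}])

```text
clock: 10.73
tool_pos: [0.5021, -0.0001, 0.0604]
orientation: [-180.0, -0.0, 174.1]
force: [-3.7, -1.6, 1.3]
opening: 0.0004
```

Contact at ~3 N sliding friction. Continue slowly towards the stop.

jog_arm(motion=[{"offset": [-2,0,0],"roll": 0,"hand": 0},{"offset": [-4,0,0],"roll": 0,"hand": 0},{"offset": [-6,0,0],"roll": 0,"hand": 0},{"offset": [-8,0,0],"roll": 0,"hand": 0},{"offset": [-9,0,0],"roll": 0,"hand": 0},{"offset": [-10,0,0],"roll": 0,"hand": 0},{"offset": [-11,0,0],"roll": 0,"hand": 0},{"offset": [-12,0,0],"roll": 0,"hand": 0},{"offset": [-13,0,0],"roll": 0,"hand": 0},{"offset": [-13,0,0],"roll": 0,"hand": 0}])

```text
clock: 11.57
tool_pos: [0.5153, -0.0012, 0.0605]
orientation: [180.0, 0.0, 174.1]
force: [-0.8, -1.3, -0.6]
opening: 0.0005
```

jog_arm(motion=[{"offset": [-1,0,0],"roll": 0,"hand": 0},{"offset": [-2,0,0],"roll": 0,"hand": 0},{"offset": [-3,0,0],"roll": 0,"hand": 0}])

```text
clock: 11.82
tool_pos: [0.5175, -0.0015, 0.0605]
orientation: [-180.0, -0.1, 174.1]
force: [-8.8, 2.5, 5.3]
opening: 0.0009
```

jog_arm(motion=[{"offset": [-1,0,0],"roll": 0,"hand": 0},{"offset": [-1.5,0,0],"roll": 0,"hand": 0}])

```text
clock: 11.98
tool_pos: [0.5176, -0.0016, 0.0604]
orientation: [-180.0, -0.2, 174.0]
force: [-13.6, 5.4, 10.5]
opening: 0.0001
```

jog_arm(motion=[{"offset": [-1,0,0],"roll": 0,"hand": 0},{"offset": [-1,0,0],"roll": 0,"hand": 0}])

```text
clock: 12.15
tool_pos: [0.5176, -0.0016, 0.0604]
orientation: [-180.0, -0.3, 174.0]
force: [-15.5, 6.6, 11.9]
opening: 0.0007
```

jog_arm(motion=[{"offset": [10,0,0],"roll": 0,"hand": 0},{"offset": [25,0,0],"roll": 0,"hand": 0},{"offset": [40,0,0],"roll": 0,"hand": 0},{"offset": [45,0,0],"roll": 0,"hand": 0},{"offset": [45,0,-30],"roll": 0,"hand": 0},{"offset": [45,0,-65],"roll": 0,"hand": 0},{"offset": [45,0,-100],"roll": 0,"hand": 0},{"offset": [45,0,-140],"roll": 0,"hand": 0},{"offset": [45,0,-175],"roll": 0,"hand": 0},{"offset": [45,0,-190],"roll": 0,"hand": 0},{"offset": [45,0,-190],"roll": 0,"hand": 0}])

```text
clock: 13.07
tool_pos: [0.479, 0.0036, 0.2559]
orientation: [179.8, 0.6, 174.1]
force: [-0.3, -0.0, -0.5]
opening: 0.0002
```

```bash
python3 - <<'E'
from h import *
import cv2
print(ctrl.get_obs()["tool_pos"])
s=cams.snapshot("scene"); cv2.imwrite("pics/f1.png",s["img"][:,:,::-1])
d=cams.snapshot("side"); cv2.imwrite("pics/f2.png",d["img"][:,:,::-1])
f=lambda i,k:cv2.resize(i,None,fx=k,fy=k,interpolation=2)
A=f(s["img"][180:300,245:365,::-1],4);B=f(d["img"][150:270,245:325,::-1],4)
B=f(d["img"][160:240,265:345,::-1],4)
C=np.zeros((480,800,3),np.uint8);C[:,:480]=A;C[:320,480:]=B
cv2.imwrite("pics/f.png",C)
E
```

```text
[0.47902129 0.00363341 0.25593615]
```

View pics/f.png

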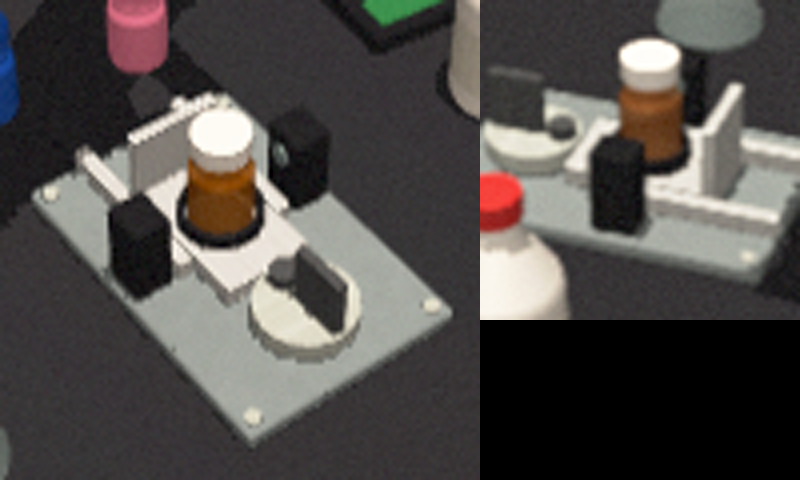

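The jar is upright in its ring between the posts, the carriage's nose is at the cam's low side, and the wing points away. Quick check of travel and bystanders.

```bash
python3 - <<'E'
from h import *
import cv2
cal()
def jar(img,n):
    h=cv2.cvtColor(img,cv2.COLOR_BGR2HSV); x0,x1,y0,y1=(270,330,180,250) if n=="scene" else (300,345,165,215)
    m=cv2.inRange(h,(5,150,40),(18,255,255)); k=np.zeros_like(m);k[y0:y1,x0:x1]=m[y0:y1,x0:x1]
    M=cv2.moments(k,True); return M["m10"]/M["m00"],M["m01"]/M["m00"]
for n,b in [("scene","f1"),("side","f2")]:
    A=cv2.imread(f"pics/{n}0.png");B=cv2.imread(f"pics/{b}.png")
    a,c=[wg(ray(*CAL[n],jar(i,n),.06)[:2]) for i in(A,B)]
    print(n,a.round(1),c.round(1),"shift",(c-a).round(1))
    df=cv2.absdiff(A,B).max(2)
    for nm,r in {"scene":{"bottle":(355,390,150,212),"flask":(208,250,255,312),"calc":(308,360,148,192)},"side":{"bottle":(248,290,203,275),"flask":(305,338,125,168),"calc":(292,372,254,300)}}[n].items():
        print(nm,"median diff",np.median(df[r[2]:r[3],r[0]:r[1]]),(df[r[2]:r[3],r[0]:r[1]]>40).mean().round(3))
E
```

```text
scene [-38.2  -7.7] [ 1.8 -8.4] shift [40.  -0.7]
bottle median diff 3.0 0.0
flask median diff 3.0 0.0
calc median diff 3.0 0.0
side [-49.9  10. ] [-11.4   6.7] shift [38.5 -3.3]
bottle median diff 3.0 0.004
flask median diff 3.0 0.0
calc median diff 4.0 0.0
```

```bash
python3 -c "
from plant import order;print(order.close_job())"
```

```text
the job is handed in; nothing more can be done
None
```

I turned the cam first, then pushed the carriage home by its rear plate, and handed the job in at about 13 s of the 53 s allowed.

- **Cam:** I straddled the wing with part-open fingertips and swung it clockwise. The wrist camera then showed it within about 1° of pointing straight away.
- **Carriage:** I pushed it with closed fingertips until it stopped firmly. The push force rose to about 20 N with no further movement, well under the limits.
- **Final pictures:** the jar is upright in its ring between the two black posts. The bottle, flask and calculator are unchanged, and the gripper was raised clear of everything.
- **Where the checks disagreed:** the scene camera gave 40.0 mm of jar travel. The side camera gave 38.5 mm forward and 3.3 mm sideways, but a post partly hides the jar there. I trusted the firm stop and the scene view.

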